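# Close three freshly padded horn keys in order

### The arm

A 6-joint arm with a two-finger parallel gripper is mounted at the origin on the work surface; the furniture and walls round the work are solid. World frame = base frame: x ahead of the robot, y to its left, z up, the work surface at z = 0. Lengths are in m, angles in rad, forces in N, time in s.
With the tool pointing down it reaches from about 0.425 to 0.95 m from the base axis. Payload 14.7 kg.
Tool frame: the origin (TCP) lies at the very end of the fingers, on their centre line; the grasp point (between the pads) lies r.pinch_z behind it (r.pinch_z is the distance from the TCP to the grasp point, in m); z points along the fingers, y is the direction in which the jaws open and shut (so a half turn about z gives the same grasp; the last joint's range is limited). The gripper opens to 85 mm and grips with 20 to 120 N. Pads are 22 mm wide; open, the fingers measure 114 mm over their backs; the gripper's body (76 mm by 85 mm) begins 54 mm behind the grasp point. The pads swing forward as they close: fully open they stand 13 mm farther back than shut.
Start: joints at [1.177, 0.48, 1.596, -0, 1.065, -0.047], TCP at [0.221, 0.611, 0.231] pointing down, gripper open.
Joint ranges: [-2.75, 2.75], [-0.82, 2.05], [0.23, 2.67], [-1.56, 4.7], [0.09, 2.69], [-2.92, 2.92]. Speed limits (rad/s): [1.89, 1.89, 2.39, 3.01, 3.01, 3.01].

### API

Orientations are given as [roll, pitch, yaw] about the fixed x, y, z axes, in that order (R = Rz(yaw) Ry(pitch) Rx(roll)).
In Python, from cell import r gives the robot as it stands. The module is installed in compiled form; this text tells all that it offers.
- The arm moves only by the tool move_arm, never from a script. Its argument "series" is a list of rows, each an object with "turn": the turn, a rotation vector about the tool's x, y, z in degrees, a list of three; "translation": the shift along the tool's x, y, z in mm, a list of three; "claw": the gripper's target within -1 to 1 (fully open at 1, half-way at 0, shut at -1). In form: [{"turn": [wx, wy, wz], "translation": [x, y, z], "claw": claw}, ...]. A call has 1 to 12 rows; each row shifts and turns the commanded pose from where the row before left it, along the tool's axes as they then stand; what a row does not reach is not made up. A row lasts 1/8 s, in which the tool goes at most 62.5 mm and 10.7 degrees, less where a joint would pass 70% of its speed; a pose out of reach is approached as far as the arm can. A call is refused whole if a number of a shift passes 62.5 or a number of a turn 10.7, either way. A call with a gripper value outside its range is refused whole. The fingers move at their own pace and stop on an object; "force" is the grip in N (left out, the last holds). Time passes only in rows, so rows that do not move let the fingers close. It gives the time, the measured TCP pose, the force and the opening at its end, in the units of the state.
- r.get_state(): the state, without advancing time (a new reading comes with each control period).
- r.get_image(name): name is "scene" or "top" or "wrist"; returns a dict with "color" (400x640x3 uint8, red, green, blue), "fx", "fy", "cx", "cy" (pixels), "camera_from_world" (4x4, takes a point from world to camera coordinates); the wrist camera has in their place "hand_eye" (4x4, takes a point from camera to tool coordinates, whose origin is the TCP and whose axes are the flange's). Camera axes: x right, y down, z forward; pixel columns grow to the right and rows downward; lengths in m; the calibration is good to about 2 mm. A picture is of the moment at which its call begins: read the wrist's pose just before it. There is no depth.
- r.close_job(): hands the job in, once; it reports no verdict.
The state is a dict: "time": time; "qpos": joint angles; "dq": joint speeds; "joint_torque": joint torques, N m; "ee_pos": TCP position; "ee_rot": TCP orientation; "ft_force": force on the tool from outside, world axes, zero at the start; "moment": the same for the moment, N m; "width": finger opening in m.
Only numpy, scipy, OpenCV 4.12 (cv2) and the standard library are available. Lean on these libraries where they do the work, as an engineer would, in place of code of your own. Each camera call takes 0.05 s, during which the arm holds its last target. There are 200 camera calls.

### The job

The three brass horn keys on the wooden stand have just been given new pads. With a fingertip, press each key lightly down on its pearl button until its cup sits closed on its tone hole, in order of cup size: the largest first, then the middle-sized, then the smallest; they stay closed by themselves. Only press: pinch or lift nothing, and leave the oil bottle, pad stack and mouthpiece where they are.

Things in the scene. Friction and masses are not known exactly. Their poses are not given: they have to be found in the camera images.
- stand: Fixed wooden board 130 x 280 x 18 mm lying on the bench, origin under its centre; the three keys stand on it in a row along its y axis, 90 mm apart, in any order, hinges toward its +x side. Cup centres lie on the line x = -15 mm of the board.
- large_spot (a point): Centre of the top of the white pearl button (20 mm across) in the middle of the large key's round brass cup (cup 52 mm across): the place to press. About 70 mm above the bench when the key is wide open, 58 mm when it is closed; it moves with the key. The pearl is cushioned on a spring and sinks into its holder by up to 6.5 mm, 1.5 N per mm, then is hard: once the cup is closed, 1 to 5 mm further is a light press.
- large_key (a joint): Hinge angle of the large key in rad: 0 wide open, 0.22 closed flat on its tone hole. A stiff pivot (about 1 N at the pearl moves it) and no spring: it stays where it is left. It stops hard at 0.22.
- medium_spot (a point): Centre of the top of the white pearl button (20 mm across) in the middle of the medium key's round brass cup (cup 38 mm across): the place to press. About 70 mm above the bench when the key is wide open, 58 mm when it is closed; it moves with the key. The pearl is cushioned on a spring and sinks into its holder by up to 6.5 mm, 1.5 N per mm, then is hard: once the cup is closed, 1 to 5 mm further is a light press.
- medium_key (a joint): Hinge angle of the medium key in rad: 0 wide open, 0.22 closed flat on its tone hole. A stiff pivot (about 1 N at the pearl moves it) and no spring: it stays where it is left. It stops hard at 0.22.
- small_spot (a point): Centre of the top of the white pearl button (20 mm across) in the middle of the small key's round brass cup (cup 26 mm across): the place to press. About 70 mm above the bench when the key is wide open, 58 mm when it is closed; it moves with the key. The pearl is cushioned on a spring and sinks into its holder by up to 6.5 mm, 1.5 N per mm, then is hard: once the cup is closed, 1 to 5 mm further is a light press.
- small_key (a joint): Hinge angle of the small key in rad: 0 wide open, 0.22 closed flat on its tone hole. A stiff pivot (about 1 N at the pearl moves it) and no spring: it stays where it is left. It stops hard at 0.22.
- oil_bottle_mid (a point): Loose white oil bottle with a red spout, 33 mm across, 105 mm tall, standing beside one end of the board; point 50 mm up. To be left alone.
- pads_mid (a point): Loose stack of round leather pads, 35 mm across, 23 mm tall, lying beside one end of the board; point at its centre. To be left alone.
- mouthpiece_mid (a point): Loose black mouthpiece, 28 mm across, 92 mm tall, standing beside one end of the board; point half-way up. To be left alone.
- large_mount: Fixed steel foot plate (94 x 64 x 6 mm) that carries the large key and its tone hole; origin on the board's top (18 mm above the bench), straight below the centre of the closed cup. The key's hinge rod lies 55 mm from the cup's centre, toward the board's +x side, on two posts that reach 50 mm above the bench. Nothing else stands within 20 mm of the cup.
- medium_mount: Fixed steel foot plate (94 x 64 x 6 mm) that carries the medium key and its tone hole; origin on the board's top (18 mm above the bench), straight below the centre of the closed cup. The key's hinge rod lies 55 mm from the cup's centre, toward the board's +x side, on two posts that reach 50 mm above the bench. Nothing else stands within 20 mm of the cup.
- small_mount: Fixed steel foot plate (94 x 64 x 6 mm) that carries the small key and its tone hole; origin on the board's top (18 mm above the bench), straight below the centre of the closed cup. The key's hinge rod lies 55 mm from the cup's centre, toward the board's +x side, on two posts that reach 50 mm above the bench. Nothing else stands within 20 mm of the cup.

How it is judged:
By the outcome, as a careful person would: the job done as asked, in the order asked, and still so for the second after the job is handed in, with the robot touching nothing.
It also fails if it takes over 40 s, if anything falls off the work surface, if the arm or the gripper's body presses on something with over 40 N, if the wrist force passes 120 N, or if a joint passes its speed limit or range.

## Working session

There is one attempt and no reset: what is moved stays moved. The work goes in short steps, Python scripts to look and compute and a tool call to move; the robot and the scene stay as the last step left them, time stands still between calls to the robot, and variables do not carry over. Pictures are saved under pics/ and viewed, about 8 in all and at most 12, crops included, and the job is handed in when it is done.

Besides the shell and the picture viewer there is one more tool, called after "Call:" by a JSON object that holds its "name" and its "arguments". move_arm: Moves the arm, as the interface text tells. Its arguments: {"type":"object","properties":{"series":{"type":"array"},"force":{"type":"number"}},"required":["series"]}

```bash
mkdir -p pics; python3 - <<'E'
from cell import r
import cv2,numpy as np
s=r.get_state(); print({k:np.round(v,3).tolist() for k,v in s.items()}, r.pinch_z)
for n in("scene","top"):
    d=r.get_image(n); cv2.imwrite(f"pics/{n}0.png",d["color"][:,:,::-1])
    print(n,d["fx"],d["fy"],d["cx"],d["cy"],np.round(d["camera_from_world"],3).tolist())
E
```

```text
{'time': 0.0, 'qpos': [1.177, 0.481, 1.597, -0.0, 1.065, -0.047], 'dq': [0.001, -0.0, 0.001, 0.001, -0.001, 0.0], 'joint_torque': [-0.002, -95.064, -43.018, -0.0, 0.012, 0.0], 'ee_pos': [0.221, 0.611, 0.231], 'ee_rot': [-3.14, -0.0, 2.795], 'ft_force': [0.391, 0.169, -0.038], 'moment': [0.008, -0.022, -0.074], 'width': 0.085} 0.0187
scene 369.2590321432971 369.2590321432971 318.58666901656716 196.2811707230695 [[0.909, -0.415, 0.016, -0.47], [-0.279, -0.637, -0.719, 0.186], [0.309, 0.65, -0.695, 0.763], [0.0, 0.0, 0.0, 1.0]]
top 480.3295224467752 480.3295224467752 320.54594546122814 194.93186435568992 [[-0.018, -1.0, 0.021, -0.001], [-0.985, 0.015, -0.172, 0.546], [0.172, -0.023, -0.985, 0.925], [0.0, 0.0, 0.0, 1.0]]
```

View pics/top0.png

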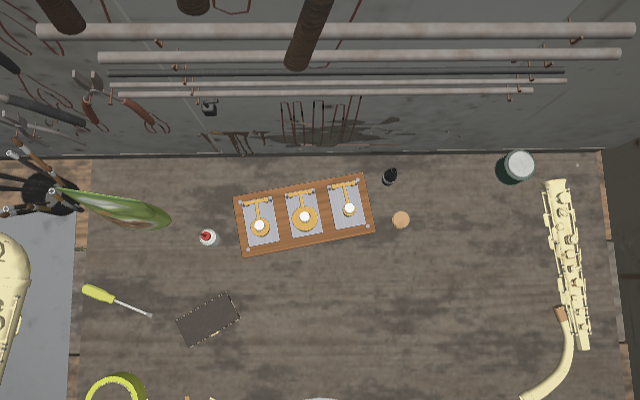

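View pics/scene0.png

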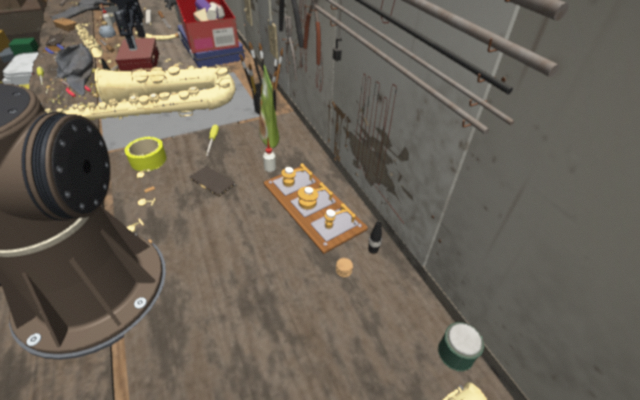

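The top view shows the board. The large cup is in the middle (305,216), the medium at left (260,225) and the small at right (349,208). The hinges face the wall (+x). The bottle is at (208,237), the mouthpiece at (390,177) and the pads at (401,220). The scene view confirms this.

```bash
cat > h.py <<'E'
import numpy as np,cv2
def cast(u,v,d,z,T=None):
    "pixel -> world point on plane z; T = world_from_camera"
    if T is None: T=np.linalg.inv(d["camera_from_world"])
    w=T[:3,:3]@[(u-d["cx"])/d["fx"],(v-d["cy"])/d["fy"],1]; o=T[:3,3]
    return o+w*(z-o[2])/w[2]
def blobs(c,mask,amin):
    n,l,st,ce=cv2.connectedComponentsWithStats(mask.astype(np.uint8))
    return [(ce[i],st[i]) for i in range(1,n) if st[i][4]>=amin]
def pearls(c,box,amin):
    x0,y0,x1,y1=box; s=c[y0:y1,x0:x1].astype(int)
    m=(s.min(2)>205)&(s.max(2)-s.min(2)<25)
    return [(ce+[x0,y0],st[4]) for ce,st in blobs(c,m,amin)]
E
python3 - <<'E'
from cell import r
from h import *
d=r.get_image("top")
for p,a in pearls(d["color"],(235,175,372,255),15): print("top",p.round(1),a,cast(*p,d,.07).round(4))
for n,u,v,z in [("bottle",208,237,.1),("mouth",388,180,.08),("pads",401,220,.023),("c1",234,197,.018),("c2",363,172,.018),("c3",375,232,.018),("c4",244,257,.018)]: print(n,cast(u,v,d,z).round(3))
E
```

```text
top [349.  207.3] 70 [ 0.516  -0.0653  0.07  ]
top [304. 216.] 69 [0.5001 0.0235 0.07  ]
top [258.9 224.6] 72 [0.4846 0.1116 0.07  ]
bottle [0.459 0.203 0.1  ]
mouth [ 0.568 -0.143  0.08 ]
pads [ 0.495 -0.176  0.023]
c1 [0.549 0.169 0.018]
c2 [ 0.598 -0.101  0.018]
c3 [ 0.471 -0.122  0.018]
c4 [0.425 0.147 0.018]
```

Call:
{"name": "move_arm", "arguments": {"series": [{"turn": [0, 0, 0], "translation": [-19, -19, 0], "claw": -1}, {"turn": [0, 0, 0], "translation": [-40, -40, 0], "claw": -1}, {"turn": [0, 0, 0], "translation": [-40, -40, 0], "claw": -1}, {"turn": [0, 0, 0], "translation": [-40, -40, 0], "claw": -1}, {"turn": [0, 0, 0], "translation": [-40, -40, 0], "claw": -1}, {"turn": [0, 0, 0], "translation": [-40, -40, 0], "claw": -1}, {"turn": [0, 0, 0], "translation": [-40, -40, 0], "claw": -1}, {"turn": [0, 0, 0], "translation": [-40, -40, 0], "claw": -1}, {"turn": [0, 0, 0], "translation": [-40, -40, 0], "claw": -1}, {"turn": [0, 0, 0], "translation": [-40, -40, 0], "claw": -1}, {"turn": [0, 0, 0], "translation": [-40, -40, 0], "claw": -1}, {"turn": [0, 0, 0], "translation": [-43, -38, 0], "claw": -1}]}}

```text
time: 1.65
ee_pos: [0.5004, 0.0226, 0.2314]
ee_rot: [3.142, 0.0, 2.795]
ft_force: [1.0, 0.4, 1.1]
width: -0.0001
```

Call:
{"name": "move_arm", "arguments": {"series": [{"turn": [0, 0, 0], "translation": [0, 0, 0], "claw": -1}, {"turn": [0, 0, 0], "translation": [0, 0, 0], "claw": -1}]}}

```text
time: 1.9
ee_pos: [0.4996, 0.0244, 0.231]
ee_rot: [-3.141, -0.001, 2.794]
ft_force: [-1.5, -0.0, -0.1]
width: -0.0
```

```bash
python3 - <<'E'
from cell import r
import numpy as np,cv2
s=r.get_state(); d=r.get_image("wrist"); cv2.imwrite("pics/w1.png",d["color"][:,:,::-1])
print({k:np.round(v,4).tolist() for k,v in s.items()}); print(d["fx"],d["cx"],d["cy"],np.round(d["hand_eye"],3).tolist())
E
```

```text
{'time': 1.9, 'qpos': [-0.0119, 0.2723, 1.9327, 0.0002, 0.9375, -1.2349], 'dq': [0.0279, -0.0076, 0.0088, -0.0013, -0.0002, 0.0019], 'joint_torque': [-2.5021, -68.6454, -40.0149, -0.1514, -0.1143, -0.127], 'ee_pos': [0.4996, 0.0244, 0.231], 'ee_rot': [-3.1415, -0.0009, 2.7937], 'ft_force': [-1.4955, -0.0352, -0.1306], 'moment': [-0.0141, 0.0649, 0.0521], 'width': -0.0}
311.2168757148869 321.18772839171703 203.60736321049907 [[0.0, -0.956, -0.292, 0.074], [1.0, 0.0, -0.0, 0.0], [0.0, -0.292, 0.956, -0.143], [0.0, 0.0, 0.0, 1.0]]
```

View pics/w1.png

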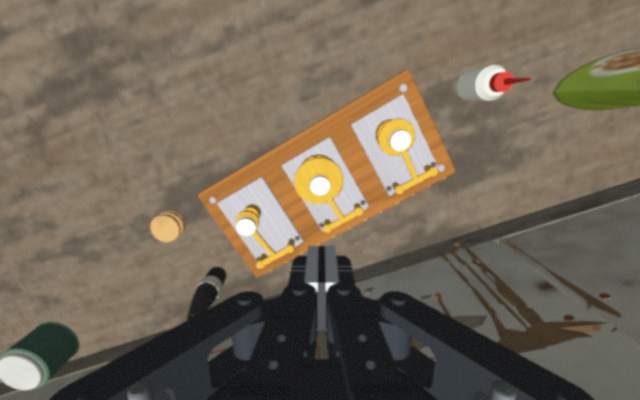

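The wrist view shows the pearls at about (319,185) large, (246,227) small and (400,140) medium. Next I'll measure them.

```bash
cat >> h.py <<'E'
from scipy.spatial.transform import Rotation
def wrist(r,box=(190,60,460,250),z=.07,amin=60):
    s=r.get_state(); d=r.get_image("wrist")
    W=np.eye(4); W[:3,:3]=Rotation.from_euler("xyz",s["ee_rot"]).as_matrix(); W[:3,3]=s["ee_pos"]
    T=W@d["hand_eye"]
    for p,a in pearls(d["color"],box,amin):
        P=cast(*p,d,z,T); print(p.round(1),a,P.round(4),"tool mm",(1000*W[:3,:3].T@(P-W[:3,3])).round(1), "wall z-shift/mm",((cast(*p,d,z+.001,T)-P)*1000).round(2))
    return s,d
E
python3 - <<'E'
from cell import r
from h import *
wrist(r)
E
```

```text
[406.  129.8] 806 [0.4751 0.1199 0.07  ] tool mm [ 55.   80.9 161.1] wall z-shift/mm [-0.15 -0.23  1.  ]
[378.5 144. ] 652 [0.4789 0.0914 0.07  ] tool mm [ 41.7  55.4 161.1] wall z-shift/mm [-0.16 -0.13  1.  ]
[399.5 140.5] 307 [0.4827 0.1113 0.07  ] tool mm [ 45.   75.4 161.1] wall z-shift/mm [-0.17 -0.2   1.  ]
[338.1 176.4] 694 [0.4959 0.0443 0.07  ] tool mm [  9.8  17.  161.1] wall z-shift/mm [-0.22  0.02  1.  ]
[295.  163.7] 120 [0.4694 0.0087 0.07  ] tool mm [ 22.6 -25.6 161.1] wall z-shift/mm [-0.13  0.14  1.  ]
[319.  185.6] 271 [0.4982 0.0233 0.07  ] tool mm [  0.5  -2.  161.1] wall z-shift/mm [-0.23  0.09  1.  ]
[261.4 212.2] 1730 [ 0.5045 -0.0421  0.07  ] tool mm [-27.6 -61.4 161.1] wall z-shift/mm [-0.25  0.3   1.  ]
[244.8 227.9] 279 [ 0.5145 -0.0652  0.07  ] tool mm [-45.  -79.7 161.1] wall z-shift/mm [-0.28  0.38  1.  ]
```

Call:
{"name": "move_arm", "arguments": {"series": [{"turn": [0, 0, 0], "translation": [1, -2, 20], "claw": -1}, {"turn": [0, 0, 0], "translation": [0, 0, 40], "claw": -1}, {"turn": [0, 0, 0], "translation": [0, 0, 40], "claw": -1}, {"turn": [0, 0, 0], "translation": [0, 0, 30], "claw": -1}, {"turn": [0, 0, 0], "translation": [0, 0, 16], "claw": -1}, {"turn": [0, 0, 0], "translation": [0, 0, 6], "claw": -1}, {"turn": [0, 0, 0], "translation": [0, 0, 0], "claw": -1}, {"turn": [0, 0, 0], "translation": [0, 0, 0], "claw": -1}]}}

```text
time: 3.0
ee_pos: [0.4989, 0.0232, 0.08]
ee_rot: [3.141, 0.001, 2.795]
ft_force: [-0.0, 0.3, -0.6]
width: -0.0
```

```bash
python3 - <<'E'
from cell import r
from h import *
s,d=wrist(r,amin=1e9); cv2.imwrite("pics/w2.png",d["color"][:,:,::-1]); print(s["ee_pos"],s["ft_force"])
E
```

```text
[0.49886564 0.02320541 0.08004004] [-0.04259383  0.27183899 -0.60243189]
```

View pics/w2.png

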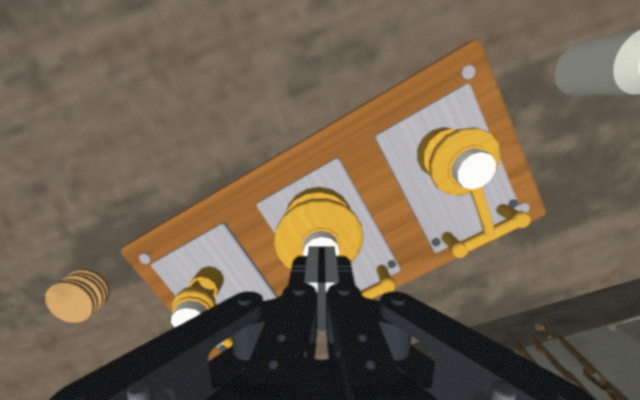

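The fingertip (320,250) is centred over the large pearl and clear of everything else. Next is the press.

Call:
{"name": "move_arm", "arguments": {"series": [{"turn": [0, 0, 0], "translation": [0, 0, 4], "claw": -1}, {"turn": [0, 0, 0], "translation": [0, 0, 4], "claw": -1}, {"turn": [0, 0, 0], "translation": [0, 0, 3], "claw": -1}, {"turn": [0, 0, 0], "translation": [0, 0, 3], "claw": -1}, {"turn": [0, 0, 0], "translation": [0, 0, 3], "claw": -1}, {"turn": [0, 0, 0], "translation": [0, 0, 3], "claw": -1}, {"turn": [0, 0, 0], "translation": [0, 0, 2], "claw": -1}, {"turn": [0, 0, 0], "translation": [0, 0, 0], "claw": -1}, {"turn": [0, 0, 0], "translation": [0, 0, 0], "claw": -1}]}}

```text
time: 4.18
ee_pos: [0.4985, 0.023, 0.0574]
ee_rot: [3.142, 0.0, 2.795]
ft_force: [-0.2, -0.0, 1.1]
width: 0.0
```

Call:
{"name": "move_arm", "arguments": {"series": [{"turn": [0, 0, 0], "translation": [0, 0, 1], "claw": -1}, {"turn": [0, 0, 0], "translation": [0, 0, 1], "claw": -1}, {"turn": [0, 0, 0], "translation": [0, 0, 0], "claw": -1}, {"turn": [0, 0, 0], "translation": [0, 0, 0], "claw": -1}]}}

```text
time: 4.68
ee_pos: [0.4985, 0.0229, 0.0554]
ee_rot: [3.142, 0.0, 2.795]
ft_force: [0.0, 0.2, 3.3]
width: -0.0002
```

Call:
{"name": "move_arm", "arguments": {"series": [{"turn": [0, 0, 0], "translation": [0, 0, 1], "claw": -1}, {"turn": [0, 0, 0], "translation": [0, 0, 0], "claw": -1}, {"turn": [0, 0, 0], "translation": [0, 0, 0], "claw": -1}]}}

```text
time: 5.05
ee_pos: [0.4985, 0.023, 0.0543]
ee_rot: [3.142, 0.0, 2.795]
ft_force: [-0.9, -0.0, 5.0]
width: 0.0003
```

Call:
{"name": "move_arm", "arguments": {"series": [{"turn": [0, 0, 0], "translation": [0, 0, -5], "claw": -1}, {"turn": [0, 0, 0], "translation": [0, 0, -15], "claw": -1}, {"turn": [0, 0, 0], "translation": [0, 0, -25], "claw": -1}, {"turn": [0, 0, 0], "translation": [0, 0, -5], "claw": -1}, {"turn": [0, 0, 0], "translation": [0, 0, 0], "claw": -1}, {"turn": [0, 0, 0], "translation": [0, 0, 0], "claw": -1}]}}

```text
time: 5.8
ee_pos: [0.4981, 0.0229, 0.1039]
ee_rot: [-3.141, -0.001, 2.795]
ft_force: [-0.7, 0.1, -0.7]
width: -0.0002
```

```bash
python3 - <<'E'
from cell import r
from h import *
s,d=wrist(r,amin=1e9); print(s["ee_pos"])
R=Rotation.from_euler("xyz",s["ee_rot"]).as_matrix()
for n,p in [("med",(.4827,.1116,.07)),("small",(.5143,-.0652,.07))]: print(n,(1000*R.T@(np.array(p)-s["ee_pos"])).round(1))
c=r.get_image("scene")["color"][140:280,230:400]; t=r.get_image("top")["color"][150:270,190:420]
cv2.imwrite("pics/s3.png",np.hstack([cv2.resize(c,(486,400)),d["color"][100:400,170:470][::1].repeat(1,0) if 0 else cv2.resize(d["color"][60:360,160:520],(310,400))])[:,:,::-1])
E
```

```text
[0.49809521 0.02294288 0.10386503]
med [44.6 78.2 33.9]
small [-45.2 -77.4  33.9]
```

View pics/s3.png

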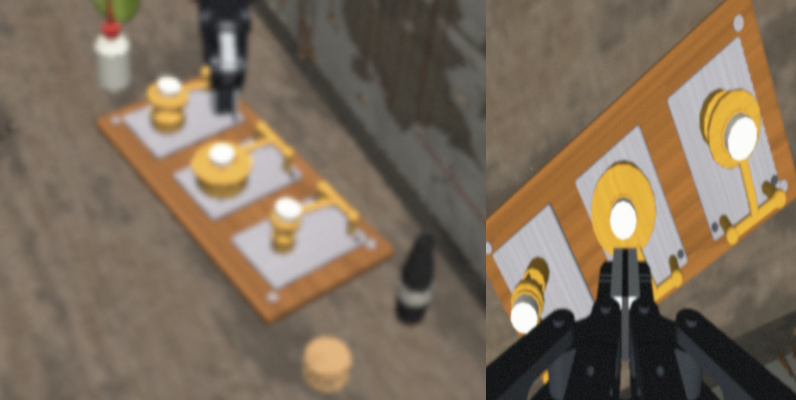

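The large cup now sits flat on its tone hole with no gap (right panel, 622,215). The other two are still raised. On to the medium key.

Call:
{"name": "move_arm", "arguments": {"series": [{"turn": [0, 0, 0], "translation": [15, 26, 0], "claw": -1}, {"turn": [0, 0, 0], "translation": [20, 34, 0], "claw": -1}, {"turn": [0, 0, 0], "translation": [10, 18, 0], "claw": -1}, {"turn": [0, 0, 0], "translation": [0, 0, 10], "claw": -1}, {"turn": [0, 0, 0], "translation": [0, 0, 14], "claw": -1}, {"turn": [0, 0, 0], "translation": [0, 0, 0], "claw": -1}, {"turn": [0, 0, 0], "translation": [0, 0, 0], "claw": -1}]}}

```text
time: 6.82
ee_pos: [0.4826, 0.111, 0.08]
ee_rot: [-3.141, -0.001, 2.794]
ft_force: [0.6, 0.2, 0.1]
width: 0.0002
```

Call:
{"name": "move_arm", "arguments": {"series": [{"turn": [0, 0, 0], "translation": [0, 0, 4], "claw": -1}, {"turn": [0, 0, 0], "translation": [0, 0, 4], "claw": -1}, {"turn": [0, 0, 0], "translation": [0, 0, 3], "claw": -1}, {"turn": [0, 0, 0], "translation": [0, 0, 3], "claw": -1}, {"turn": [0, 0, 0], "translation": [0, 0, 3], "claw": -1}, {"turn": [0, 0, 0], "translation": [0, 0, 3], "claw": -1}, {"turn": [0, 0, 0], "translation": [0, 0, 2], "claw": -1}, {"turn": [0, 0, 0], "translation": [0, 0, 1], "claw": -1}, {"turn": [0, 0, 0], "translation": [0, 0, 1], "claw": -1}, {"turn": [0, 0, 0], "translation": [0, 0, 1], "claw": -1}, {"turn": [0, 0, 0], "translation": [0, 0, 0], "claw": -1}, {"turn": [0, 0, 0], "translation": [0, 0, 0], "claw": -1}]}}

```text
time: 8.32
ee_pos: [0.4826, 0.1116, 0.0554]
ee_rot: [-3.142, -0.0, 2.795]
ft_force: [-2.5, -0.3, 4.4]
width: 0.0003
```

Call:
{"name": "move_arm", "arguments": {"series": [{"turn": [0, 0, 0], "translation": [0, 0, 1], "claw": -1}, {"turn": [0, 0, 0], "translation": [0, 0, 0], "claw": -1}, {"turn": [0, 0, 0], "translation": [0, 0, 0], "claw": -1}]}}

```text
time: 8.7
ee_pos: [0.4826, 0.1116, 0.0543]
ee_rot: [-3.142, -0.0, 2.795]
ft_force: [-2.0, -0.2, 5.5]
width: -0.0001
```

Call:
{"name": "move_arm", "arguments": {"series": [{"turn": [0, 0, 0], "translation": [0, 0, -5], "claw": -1}, {"turn": [0, 0, 0], "translation": [0, 0, -15], "claw": -1}, {"turn": [0, 0, 0], "translation": [0, 0, -25], "claw": -1}, {"turn": [0, 0, 0], "translation": [0, 0, -5], "claw": -1}, {"turn": [0, 0, 0], "translation": [-15, -25, 0], "claw": -1}, {"turn": [0, 0, 0], "translation": [-25, -45, 0], "claw": -1}, {"turn": [0, 0, 0], "translation": [-25, -45, 0], "claw": -1}, {"turn": [0, 0, 0], "translation": [-25, -40, 0], "claw": -1}, {"turn": [0, 0, 0], "translation": [0, 0, 10], "claw": -1}, {"turn": [0, 0, 0], "translation": [0, 0, 14], "claw": -1}, {"turn": [0, 0, 0], "translation": [0, 0, 0], "claw": -1}, {"turn": [0, 0, 0], "translation": [0, 0, 0], "claw": -1}]}}

```text
time: 10.2
ee_pos: [0.5144, -0.0638, 0.0802]
ee_rot: [-3.142, -0.001, 2.796]
ft_force: [0.8, -0.2, -0.2]
width: 0.0
```

```bash
python3 - <<'E'
from cell import r
from h import *
s,d=wrist(r,amin=1e9); print(s["ee_pos"],s["ft_force"]); cv2.imwrite("pics/w4.png",d["color"][:,:,::-1])
E
```

```text
[ 0.51436688 -0.06384876  0.08016941] [ 0.8476326  -0.2255316  -0.18923613]
```

View pics/w4.png

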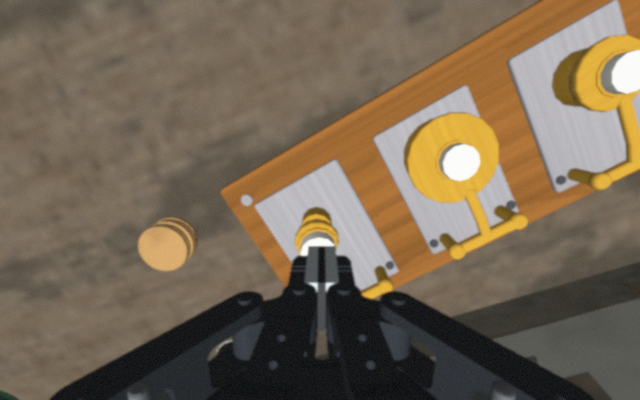

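The fingertip is centred on the small pearl (318,245), and the large cup (452,157) is shut. The medium cup at (605,70) is seen obliquely and its gap looks doubtful, so I'll check it before pressing the small key.

```bash
python3 - <<'E'
from cell import r
from h import *
for n,box in (("scene",(260,155,380,240)),("top",(235,175,372,255))):
    d=r.get_image(n); a=cv2.imread(f"pics/{n}0.png")[:,:,::-1]; b=d["color"]
    for t,c in(("before",a),("now",b)): print(n,t,[(p.round(1).tolist(),int(k)) for p,k in pearls(c,box,15)])
    if n=="scene":
        P=lambda X:(lambda q:(q[:2]/q[2]*d["fx"]+[d["cx"],d["cy"]]).round(1))((d["camera_from_world"]@[*X,1])[:3])
        for k,X in dict(L=(.4991,.0234),M=(.4837,.1114),S=(.5153,-.0652)).items(): print(k,P((*X,.07)),P((X[0]-.003,X[1],.058)))
        cv2.imwrite("pics/s5.png",np.hstack([cv2.resize(x[150:250,255:365],(396,360),interpolation=cv2.INTER_CUBIC) for x in(a,b)])[:,:,::-1])
E
```

```text
scene before [([268.8, 156.3], 32), ([288.9, 169.3], 27), ([308.4, 189.8], 30), ([330.4, 212.5], 38)]
scene now [([269.0, 156.4], 34), ([287.9, 173.1], 32), ([307.1, 193.5], 36), ([330.5, 212.5], 40)]
L [308.1 188.6] [307.  192.5]
M [288.7 168.6] [287.8 172.5]
S [330.3 211.1] [328.9 215.2]
top before [([349.0, 207.3], 70), ([304.0, 216.0], 69), ([258.9, 224.6], 72)]
top now [([289.9, 206.5], 115), ([260.7, 222.8], 816), ([259.7, 227.2], 81)]
```

View pics/s5.png

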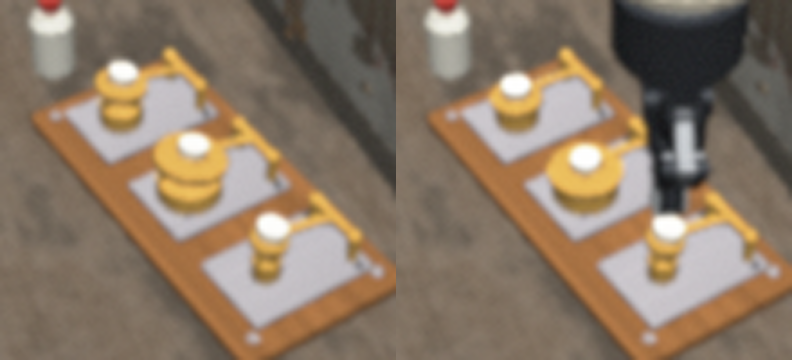

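Medium (515,100) and large (585,180) are both closed. Each pearl dropped 3.7–3.8 px, against a predicted 3.9. The small key is still open (670,240), so I'll press it.

Call:
{"name": "move_arm", "arguments": {"series": [{"turn": [0, 0, 0], "translation": [0, -1, 4], "claw": -1}, {"turn": [0, 0, 0], "translation": [0, 0, 4], "claw": -1}, {"turn": [0, 0, 0], "translation": [0, 0, 3], "claw": -1}, {"turn": [0, 0, 0], "translation": [0, 0, 3], "claw": -1}, {"turn": [0, 0, 0], "translation": [0, 0, 3], "claw": -1}, {"turn": [0, 0, 0], "translation": [0, 0, 3], "claw": -1}, {"turn": [0, 0, 0], "translation": [0, 0, 2], "claw": -1}, {"turn": [0, 0, 0], "translation": [0, 0, 1], "claw": -1}, {"turn": [0, 0, 0], "translation": [0, 0, 1], "claw": -1}, {"turn": [0, 0, 0], "translation": [0, 0, 1], "claw": -1}, {"turn": [0, 0, 0], "translation": [0, 0, 0], "claw": -1}, {"turn": [0, 0, 0], "translation": [0, 0, 0], "claw": -1}]}}

```text
time: 11.85
ee_pos: [0.5142, -0.0657, 0.0554]
ee_rot: [-3.142, -0.0, 2.795]
ft_force: [-1.7, -0.4, 4.3]
width: 0.0005
```

Call:
{"name": "move_arm", "arguments": {"series": [{"turn": [0, 0, 0], "translation": [0, 0, 1], "claw": -1}, {"turn": [0, 0, 0], "translation": [0, 0, 0], "claw": -1}, {"turn": [0, 0, 0], "translation": [0, 0, 0], "claw": -1}]}}

```text
time: 12.22
ee_pos: [0.5142, -0.0657, 0.0543]
ee_rot: [-3.142, -0.0, 2.795]
ft_force: [-2.0, -0.2, 4.5]
width: -0.0001
```

Call:
{"name": "move_arm", "arguments": {"series": [{"turn": [0, 0, 0], "translation": [0, 0, -5], "claw": -1}, {"turn": [0, 0, 0], "translation": [0, 0, -15], "claw": -1}, {"turn": [0, 0, 0], "translation": [0, 0, -30], "claw": -1}, {"turn": [0, 0, 0], "translation": [0, 0, -40], "claw": -1}, {"turn": [0, 0, 0], "translation": [0, 0, -40], "claw": -1}, {"turn": [0, 0, 0], "translation": [0, 0, -15], "claw": -1}, {"turn": [0, 0, 0], "translation": [0, 0, 0], "claw": -1}, {"turn": [0, 0, 0], "translation": [0, 0, 0], "claw": -1}]}}

```text
time: 13.22
ee_pos: [0.5137, -0.0656, 0.1984]
ee_rot: [-3.141, -0.001, 2.795]
ft_force: [-0.4, 0.7, -0.5]
width: 0.0002
```

```bash
python3 - <<'E'
from cell import r
from h import *
d=r.get_image("scene")["color"]; print([(p.round(1).tolist(),int(k)) for p,k in pearls(d,(260,155,380,240),15)])
w=r.get_image("wrist")["color"]; print(r.get_state()["ft_force"])
cv2.imwrite("pics/f6.png",np.hstack([cv2.resize(d[140:280,250:390],(400,400),interpolation=cv2.INTER_CUBIC),cv2.resize(w,(400,250))if 0 else w[:, 200:600]])[:,:,::-1])
E
```

```text
[([268.9, 156.4], 33), ([288.0, 173.0], 31), ([307.1, 193.5], 36), ([329.0, 215.9], 50)]
[-0.32689259 -0.68245065  0.11456128]
```

View pics/f6.png

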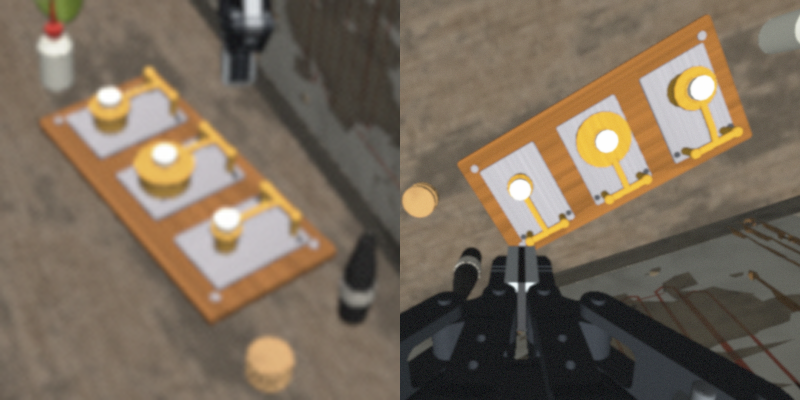

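All three cups are down: left panel (110,97), (165,155) and (227,218). The bottle, mouthpiece and pads are still in place, and the arm is clear.

```bash
python3 -c "
from cell import r
print(r.close_job())"
```

```text
the job is handed in; nothing more can be done
None
```

I pressed the three keys closed with the shut fingertips, in the order large, medium, small, and handed the job in. The last arm move ended at 13.2 s of the 40 s allowed.

- **Presses:** each went to a fingertip height of 54.3 mm, about 3.7 mm past the nominal closed height. The final forces were 5.0, 5.5 and 4.5 N, in line with a cushioned pearl on a closed cup. For the small key, the last millimetre raised the reading by only 0.2 N where about 1.5 N was expected; force readings in free air were off by up to about 1.5 N.
- **Scene camera:** the large and medium pearls dropped 3.7–3.8 px, close to the predicted 3.9. The small pearl dropped 3.4 px against a predicted 4.1, which is within the mask's accuracy. Its sideways shift matched the prediction.
- **Last look:** all three cups were down. The bottle, pad stack and mouthpiece looked undisturbed, and the arm was lifted clear.
- **One doubt, resolved:** after its press the medium cup looked open in an oblique wrist view. The scene camera showed it closed, and I checked that before pressing the small key.

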